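# Weigh the lugged trim weight on the sprung balance

## Robot

A 6-joint arm with a two-finger parallel gripper is mounted at the origin on the work surface. World frame = base frame: x ahead of the robot, y to its left, z up, the work surface at z = 0. Lengths are in m, angles in rad, forces in N, time in s.
With the tool pointing down it reaches from about 0.25 to 0.85 m from the base axis. Payload 12.5 kg.
Tool frame: the origin (TCP) lies midway between the tips of the shut fingers; the grasp point (between the pads) lies 19 mm behind it (hold_point_z is the distance from the TCP to the grasp point, in m); x points along the fingers, z is the direction in which the jaws open and shut, and the axes are right-handed (so a half turn about x gives the same grasp; the last joint's range is limited). The gripper opens to 93 mm and grips with 3 to 60 N. Pads are 15 mm wide; open, the fingers measure 128 mm over their backs; the gripper's body (75 mm by 188 mm) begins 65 mm behind the grasp point.
Start: joints at [-0.085, 0.351, 1.652, -0, 1.139, -0.085], TCP at [0.55, 0, 0.219] pointing down, gripper open.
Joint ranges: [-2.75, 2.75], [-0.79, 2.1], [0.01, 2.65], [-1.57, 4.71], [0.07, 3.14], [-2.87, 2.87]. Speed limits (rad/s): [2.22, 2.22, 2.79, 3.14, 3.14, 3.14].

## Interface

Orientations are given as a 3x3 rotation matrix whose columns are the frame's x, y, z axes.
In Python, from plant import * gives the robot as it stands.
- The arm moves only by the tool send_rows, never from a script. Its argument "steps" is a list of rows, each a list of 3 entries, a list of its own where there are three numbers: the opening, from -1 (shut) to 1 (fully open), then the shift along the world's x, y, z each as a share of 0.3 m, from -1 to 1, then the turn, a rotation vector about the world's x, y, z each as a share of 180 degrees, from -1 to 1. A call has 1 to 12 rows; each row shifts and turns the commanded pose from where the row before left it; what a row does not reach is not made up. A row lasts 1/8 s, in which the tool goes at most 62.5 mm and 10.7 degrees, less where a joint would pass 70% of its speed; a pose out of reach is approached as far as the arm can. A call with a number of a shift or a turn outside -1 to 1 is refused whole. A call with a gripper value outside its range is refused whole. The fingers move at their own pace and stop on an object; "force" is the grip in N (left out, the last holds). Time passes only in rows, so rows that do not move let the fingers close. It gives the time, the measured TCP pose, the force and the opening at its end, in the units of the state.
- get_obs(): the state, without advancing time (a new reading comes with each control period).
- grab_frame(name): name is "scene" or "side" or "wrist"; returns (picture, depth): 384x512x3 uint8, red, green, blue; 384x512 float32, m along the optical axis (not along the pixel's ray), 0 where there is no reading.
- get_calibration(name): a dict with "intrinsics" (3x3 intrinsics, pixels), "distortion" ([k1, k2, p1, p2, k3] as OpenCV has them; the pictures are not rectified), "rvec" (rotation vector, rad) and "tvec" (3), from world to camera coordinates, as OpenCV has them; the wrist camera has in their place "tool_from_camera" (4x4, takes a point from camera to tool coordinates, whose origin is the TCP and whose axes are the tool frame's). Camera axes: x right, y down, z forward; pixel columns grow to the right and rows downward; lengths in m; the calibration is good to about 2 mm. A picture is of the moment at which its call begins: read the wrist's pose just before it. get_calibration takes no time and is no camera call.
- close_job(): hands the job in, once; it reports no verdict.
Trained networks look in the newest picture that a camera, given by its name, has taken for a name from the list of things; names that differ only in an ending like _2 or _b are one class to them, and where a whole thing is asked for, a point or a joint stands for the part that bears it (a point fixed in the world has none). Each returns a list of dicts, best first, with "confidence" (0 to 1); they miss things now and then, are a little off and sometimes report something else, mostly with a low value. They report only what shows in the picture. A call takes as long as a camera call. They do not tell look-alikes from the thing itself.
- recognise(camera, name): "location" ([x, y, z] in m, in world coordinates, good to about 4 mm: the middle of the surface that is visible of it).
The state is a dict: "time": time; "qpos": joint angles; "qvel": joint speeds; "joint_efforts": joint torques, N m; "position": TCP position; "tcp_rot": TCP orientation; "wrist_force": force on the tool from outside, world axes, zero at the start; "ft_torque": the same for the moment, N m; "gripper_width": finger opening in m.
Only numpy, scipy, OpenCV 4.12 (cv2) and the standard library are available. Lean on these libraries where they do the work, as an engineer would, in place of code of your own. Each camera call takes 0.05 s, during which the arm holds its last target.

## Task

Weigh the trim weight: hang it by its lug on the sprung hook of the balance, lowering it slowly and letting go only once the spring carries all of it, so that the hook neither jerks nor bounces and is never struck or forced. When the weight hangs free and quite still, press the button on the balance's foot fully down and let it up again, and leave the weight hanging still on the hook. Leave the other things on the bench where they are.

Things in the scene. Friction and masses are not known exactly. Their poses are not given: they have to be found in the camera images.
- stand: The balance, fixed. Origin on the bench under the hook's seat; x from hook tip to column, z up. Foot plate 12 mm thick, x -55 to 160, y -60 to 60 mm, plus a wing x -40 to 40 mm out to y -175 mm bearing the button. Column 36 mm square, 314 mm high, front face at x 117 mm; the sliding carriage that carries the hook has its front face at x 94 mm, 52 mm wide.
- hook (a joint): How far the sprung hook has dipped, m: 0 unladen (resting on its upper stop), grows downward, lower stop at 0.095. It only slides vertically. The spring takes 0.5 N before it starts to dip, then 100 N per m; little damping, so a disturbed hook bobs up and down for a few seconds.
- hook_seat (a point): Top of the bar mid-seat, 239 mm above the bench unladen; dips with the hook; axes as the stand's. The hook is an 8 mm round steel bar along x: level seat x -12 to 12 mm; towards -x (robot side) it rises to a tip ending at x -31 mm, its top 14 mm above this point; towards the column it rises to x 30 mm, then runs level to the carriage with its top 12 mm above this point.
- weight: Loose dark cast weight, 0.30 to 0.85 kg (unknown). Origin under its centre, z up. Round foot 72 mm wide, 28 mm high; on it an upright lug plate 10 mm thick (x), 60 mm wide (y; 44 mm above z 117), top at z 137 mm. Window through it along x: 40 mm wide, z 43 to 83 mm, its top edge an inverted V 9 mm lower at the sides. Pinch the solid plate above it. Same after a half turn about z.
- eye (a point): Point of the inverted V at the top of the weight's window, mid-thickness, 83 mm above its underside, straight above its centre of mass; rests on the hook's seat when hung. Axes as the weight's.
- hold_button (a joint): Travel of the round grey push button on the foot's wing, m: 0 up, 0.006 fully down. Sprung: about 5 N to press fully; comes up by itself.
- hold_button_top (a point): Centre of the button's top face (32 mm diameter), which looks up; 135 mm from the stand's origin along the stand's -y.
- tin: Bystander: closed metal tin, 84 mm diameter, 100 mm high, origin under its centre.
- coupling: Bystander: brass ring, 64 mm outer diameter, 30 mm high, lying flat, origin under its centre.
- spanner: Bystander: flat steel spanner lying on the bench.
- offcut: Bystander: wooden offcut 120 x 60 x 35 mm, origin under its centre.
There are look-alikes about, which are no part of the job. Of the things that look like the weight, the smallest one is meant.

How it is judged:
On the way, in this order (a step that is already met when the one before it is completed fails the run):
1. the weight hangs free on the hook, let go of, and the hook is still (slower than 10 mm/s) for half a second (value of joint hook above 0.015 m and distance between eye and hook_seat below 0.02 m and contact force between weight and the arm below 0.05 N and contact force between weight and the fingers below 0.05 N and velocity of joint hook between -0.01 and 0.01 m/s), for 0.5 s.
2. the button is pressed down (value of joint hold_button above 0.0045 m), for 0.05 s.
At the end, for the whole second after the job is handed in: The weight hangs upright (within 0.2 rad) from the hook, the top of its window within 20 mm of the seat, the hook dipped by its load alone (15 to 92 mm), the weight slower than 40 mm/s, and the button is up again (value of joint hook between 0.015 and 0.092 m and distance between eye and hook_seat below 0.02 m and angle between weight's own z axis and vertical below 0.2 rad and contact force between weight and stand above 1.5 N and linear speed of weight below 0.04 m/s and value of joint hold_button below 0.002 m); the robot touches nothing.
It fails at once if the hook jerks or bounces: moves up or down faster than 0.10 m/s (velocity of joint hook above 0.1 m/s or velocity of joint hook below -0.1 m/s).
It fails at once if the weight is pressed or struck against the balance with more than 15 N (contact force between weight and stand above 15 N).
It fails at once if the hook is forced down onto its lower stop (value of joint hook above 0.0935 m).
It fails at once if the button is pressed before the weight hangs free and still (hook faster than 10 mm/s, or not loaded, or the weight still held) (value of joint hold_button above 0.003 m and (value of joint hook below 0.015 m or velocity of joint hook above 0.01 m/s or velocity of joint hook below -0.01 m/s or contact force between weight and the fingers above 0.05 N)).
It fails at once if a bystander (tin, coupling, spanner or offcut) is moved by more than 20 mm (distance of any of tin, coupling, spanner, offcut from where it was at the start of the episode above 0.02 m).
It also fails if it takes over 72 s, if anything falls off the work surface, if the arm or the gripper's body presses on something with over 40 N, if the wrist force passes 120 N, or if a joint passes its speed limit or range.

## Working session

There is one attempt and no reset: what is moved stays moved. The work goes in short steps, Python scripts to look and compute and a tool call to move; the robot and the scene stay as the last step left them, time stands still between calls to the robot, and variables do not carry over. Pictures are saved under pics/ and viewed, and the job is handed in when it is done.

Besides the shell and the picture viewer there is one more tool, called after "Call:" as name(argument=value, ...) on one line, values as JSON. send_rows: Moves the arm, as the interface text tells. Its arguments: {"type":"object","properties":{"steps":{"type":"array"},"force":{"type":"number"}},"required":["steps"]}

```bash
ls; mkdir -p pics; python3 - <<'E'
from plant import *
import cv2
o=get_obs();print(o)
for n in("scene","side","wrist"):
    p,d=grab_frame(n);cv2.imwrite(f"pics/{n}0.png",p[:,:,::-1])
    import numpy as np;np.save(f"/tmp/{n}0.npy",d)
    print(n,get_calibration(n))
    for t in("weight","stand","hook_seat","hold_button","tin","coupling","spanner","offcut"):
        if n!="wrist": print(t,[(np.round(r["location"],3).tolist(),round(r["confidence"],2)) for r in recognise(n,t)])
E
```

```text
pics
{'time': 0.0, 'qpos': array([-8.45971897e-02,  3.51262549e-01,  1.65243306e+00,  3.07287862e-07,
        1.13909795e+00, -8.45808645e-02]), 'qvel': array([ 0.0009931 ,  0.00071616, -0.00064633, -0.0012469 , -0.00173871,
        0.00036738]), 'joint_efforts': array([ 1.41757551e-03, -4.97321892e+01, -2.85254824e+01,  6.99741254e-02,
        2.57699919e-02, -1.73020858e-04]), 'position': array([5.49649627e-01, 5.69102325e-05, 2.18083610e-01]), 'tcp_rot': array([[-1.19658414e-03,  1.65148645e-05,  9.99999284e-01],
       [ 1.01749932e-04,  9.99999995e-01, -1.63931238e-05],
       [-9.99999279e-01,  1.01730243e-04, -1.19658582e-03]]), 'wrist_force': array([-0.39468302, -0.34939248, -0.77422756]), 'ft_torque': array([ 0.00109011, -0.01341487, -0.02201915]), 'gripper_width': 0.09329373780661428}
scene {'intrinsics': array([[379.61807737,   0.        , 255.03500868],
       [  0.        , 379.61807737, 190.54622618],
       [  0.        ,   0.        ,   1.        ]]), 'distortion': array([-0.10252287,  0.        ,  0.        ,  0.        ,  0.        ]), 'rvec': array([ 1.68998055,  1
[... 1231 characters left out ...]
1, 0.076, 0.027], 0.49)]
spanner []
offcut [([0.456, 0.441, 0.017], 0.54)]
wrist {'intrinsics': array([[270.3179336 ,   0.        , 260.04101175],
       [  0.        , 270.3179336 , 192.57312713],
       [  0.        ,   0.        ,   1.        ]]), 'distortion': array([-0.03695087,  0.        ,  0.        ,  0.        ,  0.        ]), 'tool_from_camera': array([[-2.66165839e-04, -2.49581248e-01,  9.68353825e-01,
        -1.65155196e-01],
       [-9.44243333e-04, -9.68353365e-01, -2.49581389e-01,
         6.99747627e-02],
       [ 9.99999519e-01, -9.80791683e-04,  2.20771562e-05,
        -1.91532628e-04],
       [ 0.00000000e+00,  0.00000000e+00,  0.00000000e+00,
         1.00000000e+00]])}
```

View pics/scene0.png

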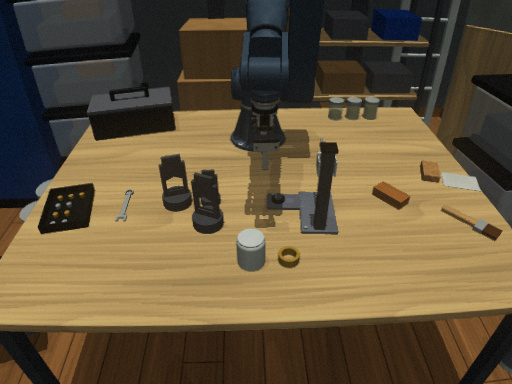

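View pics/side0.png

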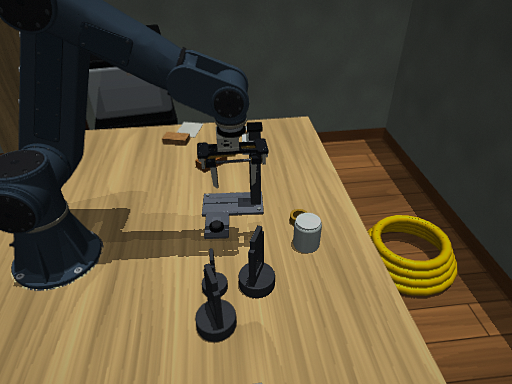

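View pics/wrist0.png

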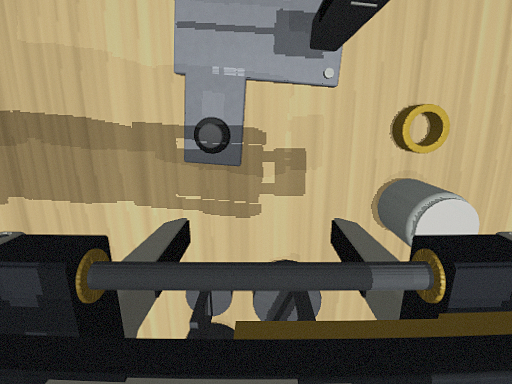

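The scene view shows three dark lugged weights, at about (175,185), (207,215) and one partly hidden at (207,180). The side view shows them at (216,310), (257,270) and (213,280). The stand is at (318,205) in the scene view, with its button at (277,200). Next I'll measure all three with depth.

```bash
cat > h.py <<'E'
import numpy as np,cv2
from plant import *
def cloud(n,d,obs=None):
    c=get_calibration(n);K=c["intrinsics"];D=c["distortion"]
    v,u=np.mgrid[0:384,0:512]
    p=cv2.undistortPoints(np.stack([u,v],-1).reshape(-1,1,2).astype(float),K,D).reshape(384,512,2)
    P=np.concatenate([p*d[...,None],d[...,None]],-1)
    if n=="wrist":
        T=c["tool_from_camera"];P=P@T[:3,:3].T+T[:3,3]
        P=P@obs["tcp_rot"].T+obs["position"]
    else:
        R=cv2.Rodrigues(c["rvec"])[0];P=(P-c["tvec"].ravel())@R
    P[d<=0]=np.nan
    return P
def grab(n,tag):
    o=get_obs();p,d=grab_frame(n);cv2.imwrite(f"pics/{n}{tag}.png",p[:,:,::-1]);np.save(f"/tmp/{n}{tag}.npy",d)
    return p,d,cloud(n,d,o)
E
python3 - <<'E'
from h import *
from scipy import ndimage as N
for n in("scene","side"):
    d=np.load(f"/tmp/{n}0.npy");P=cloud(n,d);p=cv2.imread(f"pics/{n}0.png")
    m=(P[...,2]>0.012)&(P[...,0]>.4)&(P[...,0]<.72)&(P[...,1]>-.4)&(P[...,1]<-.1)
    # gridded max height map text, 10mm
    pts=P[m]
    print(n,len(pts))
    g={}
    for x,y,z in pts:
        k=(int((x-.4)/.01),int((y+.4)/.01));g[k]=max(g.get(k,0),z)
    for i in range(0,30):
        print(f"{.4+i*.01:.2f}"," ".join(f"{int(1000*g.get((i,j),0)):3d}" if (i,j) in g else "  ." for j in range(30)))
    for q in [P[...]]:
        pass
for n,b in(("scene",(145,140,245,245)),("side",(170,210,300,350))):
    im=cv2.imread(f"pics/{n}0.png")[b[1]:b[3],b[0]:b[2]];cv2.imwrite(f"pics/crop_{n}.png",cv2.resize(im,None,fx=5,fy=5,interpolation=2)[:600])
E
```

```text
scene 2792
0.40   .   .   .   .   .   .   .   .   .   .   .   .   .   .   .   .   .   .   .   .   .   .   .   .   .   .   .   .   .   .
0.41   .   .   .   .   .   .   .   .   .   .   .   .   .   .   .   .   .   .   .   .   .   .   .   .   .   .   .   .   .   .
0.42   .   .   .   .   .   .  39  41  40  40  41   .   .   .   .   .   .   .   .   .   .   .   .   .   .   .   .   .   .   .
0.43   .   .   .   .   .  38  41  42  44   .   .   .   .   .   .   .   .   .   .   .   .   .   .   .   .   .   .   .   .   .
0.44   .   .   .   .   .   .   .   .   .   .   .   .   .  41   .   .   .   .   .   .   .   .   .   .   .   .   .   .   .   .
0.45   .   .   .   .  38   .   .   .   .  60 196  71 168 167   .   .   .   .   .   .   .   .   .   .  28   .   .   .   .   .
0.46   .   .   .   .  40   .  59  61 199 197 198 198 193 168  36   .   .   .   . 136   . 123 127 117 114   .   .   .   .   .
0.47   .   .   .   . 168 194 199 199 200 197 199 198 200  41  41   .   .  27  28 138 138 138 138 136 114   .   .   .   .   .
0.48   .   .   .   . 169 171 199 198 190 185  40  41  42  40  41   .   .  27  29  29   . 
[... 5720 characters left out ...]
  .   .   .   .   .   .   .   .   .   .  38   .   .   .   .   .   .   .   .
0.65   .   .   .   .   .   .   .   .   .   .   .   .   .   .   .   .   .   .   .   .   .   .   .   .   .   .   .   .   .   .
0.66   .   .   .   .   .   .   .   .   .   .   .   .   .   .   .   .   .   .   .   .   .   .   .   .   .   .   .   .   .   .
0.67   .   .   .   .   .   .   .   .   .   .   .   .   .   .   .   .   .   .   .   .   .   .   .   .   .   .   .   .   .   .
0.68   .   .   .   .   .   .   .   .   .   .   .   .   .   .   .   .   .   .   .   .   .   .   .   .   .   .   .   .   .   .
0.69   .   .   .   .   .   .   .   .   .   .   .   .   .   .   .   .   .   .   .   .   .   .   .   .   .   .   .   .   .   .
```

View pics/crop_scene.png

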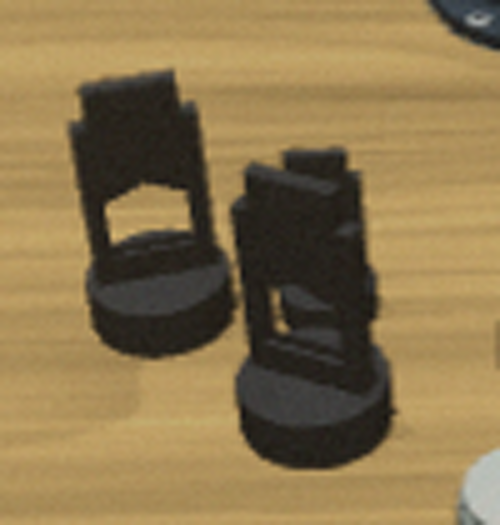

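View pics/crop_side.png

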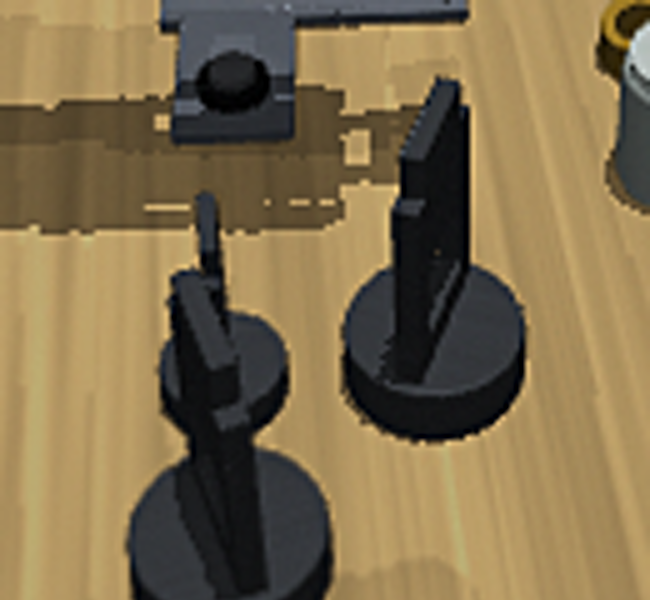

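The crops confirm the choice. The smallest of the three is the one partly hidden at scene (210,180) and side (213,280). Its top is at 137 mm, while the other two reach 198 mm. Now I'll fit the weight's pose and the stand's.

```bash
python3 - <<'E'
from h import *
W=[];S=[]
for n in("scene","side"):
    P=cloud(n,np.load(f"/tmp/{n}0.npy"))
    m=(P[...,0]>.42)&(P[...,0]<.53)&(P[...,1]>-.245)&(P[...,1]<-.13)
    Q=P[m];Q=Q[Q[:,2]>.015]
    pl=Q[(Q[:,2]>.1)&(Q[:,1]>-.24)]
    top=pl[pl[:,2]>.130]
    r=cv2.minAreaRect(top[:,:2].astype(np.float32));print(n,"lug top",r, "z",np.median(top[:,2]),top[:,:2].mean(0))
    r=cv2.minAreaRect(pl[:,:2].astype(np.float32));print(n,"lug all",r,len(pl))
    f=Q[(Q[:,2]<.034)&(Q[:,2]>.02)]
    from scipy.optimize import least_squares
    e=cv2.convexHull(f[:,:2].astype(np.float32)).reshape(-1,2)
    s=least_squares(lambda c:np.maximum(np.hypot(*(f[:,:2]-c).T)-.036,0)+0,[.468,-.19]).x;print("foot in-disc",s,e.min(0),e.max(0))
    m=(P[...,0]>.35)&(P[...,0]<.9)&(P[...,1]>-.02)&(P[...,1]<.3)
    Q=P[m]
    f=Q[(Q[:,2]>.007)&(Q[:,2]<.017)]
    print("foot",len(f),f.min(0),f.max(0)); r=cv2.minAreaRect(f[:,:2].astype(np.float32));print(r,cv2.boxPoints(r))
    c=Q[(Q[:,2]>.305)&(Q[:,2]<.33)];print("coltop",len(c));
    if len(c)>3: print(np.median(c,0),cv2.minAreaRect(c[:,:2].astype(np.float32)))
    np.save(f"/tmp/st_{n}.npy",Q)
    g={}
    for x,y,z in Q[Q[:,2]>.006]:
        k=(int((x-.35)/.01),int((y+.02)/.01));g[k]=max(g.get(k,0),z)
    for i in range(0,45):
        print(f"{.35+i*.01:.2f}"," ".join(f"{int(1000*g.get((i,j),0)):3d}" if (i,j) in g else "  ." for j in range(32)))
E
```

```text
scene lug top ((0.4744585156440735, -0.1878039687871933), (0.04091848060488701, 0.00879510398954153), 86.78192138671875) z 0.1360431148405046 [ 0.474129   -0.18880367]
scene lug all ((0.4749351739883423, -0.1829432100057602), (0.015088384971022606, 0.05060257762670517), 6.79025936126709) 91
foot in-disc [ 0.47689087 -0.1867461 ] [ 0.45840758 -0.22076665] [ 0.5094628  -0.15340799]
foot 1367 [ 0.44011996 -0.0187078   0.00705394] [0.80013553 0.24708005 0.01693754]
((0.6214598417282104, 0.11731360107660294), (0.23541510105133057, 0.3717166781425476), 84.15552520751953) [[ 0.42458162  0.01914357]
 [ 0.7943661  -0.01870778]
 [ 0.81833804  0.21548364]
 [ 0.44855356  0.253335  ]]
coltop 346
[0.63541355 0.15327393 0.31448912] ((0.5638865828514099, 0.09540008008480072), (0.21519450843334198, 0.17375263571739197), 85.80290985107422)
0.35 651 650 650   .   .   .   . 650 649 644   .   .   .   .   .   .   .   .   .   .   .   .   .   .   .   .   .   .   .   .   .   .
0.36 651 651 652 652 652 651 651 650 645 637   .   .   .   .   .   .   .   .   .   .   .   .   .   .   .   .   .   .   .   .   .   .

[... 11829 characters left out ...]
  .   .   .   .   .   .   .   .   .
0.75  99   .   .   .   .   .   .   .   .  30  28  27   .   .   .   .   .   .   .   .   .   .   .   .   .   .   .   .   .   .   .   .
0.76 101   .   .   .   .   .   .   .   .  11  31   .   .   .   .   .   .   .   .   .   .   .   .   .   .   .   .   .   .   .   .   .
0.77 101   .   .   .   .   .   .   .   .  27  33  28   .   .   .   .   .   .   .   .   .   .   .   .   .   .   .   .   .   .   .   .
0.78  99   .   .   .   .   .   .   .  30  30  29   .   .   .   .   .   .   .   .   .   .   .   .   .   .   .   .   .   .   .   .   .
0.79   .   .   .   .   .   .   .   .  31  29   .   .   .   .   .   .   .   .   .   .   .   .   .   .   .   .   .   .   .   .   .   .
```

```bash
cat > fit.py <<'E'
from h import *
from scipy.optimize import least_squares
def box2(q,x0,x1,y0,y1):
    dx=np.maximum(np.maximum(x0-q[:,0],q[:,0]-x1),0);dy=np.maximum(np.maximum(y0-q[:,1],q[:,1]-y1),0);return np.hypot(dx,dy)
def loc(P,p):
    c,s=np.cos(p[2]),np.sin(p[2]);q=P[:,:2]-p[:2];return np.stack([q[:,0]*c+q[:,1]*s,-q[:,0]*s+q[:,1]*c],1)
if __name__=="__main__":
  for cams in(["scene"],["side"],["scene","side"]):
    P=np.concatenate([cloud(n,np.load(f"/tmp/{n}0.npy"))[60:].reshape(-1,3) for n in cams])
    P=P[(P[:,0]>.42)&(P[:,0]<.70)&(P[:,1]>.015)&(P[:,1]<.28)&(P[:,2]<.33)]
    foot=P[(P[:,2]>.008)&(P[:,2]<.017)]; bench=P[P[:,2]<.005]
    ct=P[(P[:,2]>.305)&(P[:,0]>.58)&(P[:,1]>.13)&(P[:,1]<.22)]
    def inside(q): # signed-ish depth inside footprint
        a=np.min([q[:,0]+.055,.16-q[:,0],q[:,1]+.06,.06-q[:,1]],0)
        b=np.min([q[:,0]+.04,.04-q[:,0],q[:,1]+.175,.06-q[:,1]],0)
        return np.maximum(a,b)
    def res(p):
        q=loc(foot,p);b=loc(bench,p);t=loc(ct,p)
        return np.r_[np.minimum(np.maximum(-inside(q),0),.01),np.minimum(np.maximum(inside(b),0),.01),box2(t,.117,.153,-.018,.018)]
    s=least_squares(res,[.495,.185,-.05],x_scale=[.01,.01,.05],diff_step=1e-3,loss="soft_l1",f_scale=.003)
    print(cams,len(foot),len(bench),len(ct),"stand",s.x,s.cost)
    p=s.x;b=[*P.T];q=loc(P,p)
    k=(q[:,0]>-.05)&(q[:,0]<.09)&(abs(q[:,1])<.03)&(P[:,2]>.2)
    h=np.c_[q[k],P[k,2]];print("hook pts",len(h));print(np.round(h[np.argsort(h[:,0])][::max(1,len(h)//14)]*1000))
    k=(np.hypot(q[:,0],q[:,1]+.135)<.014)&(P[:,2]>.018);print("button",np.median(P[k],0),np.median(q[k],0),k.sum(),np.percentile(P[k,2],[5,95]))
  for cams in(["scene"],["side"],["scene","side"]):
    P=np.concatenate([cloud(n,np.load(f"/tmp/{n}0.npy")).reshape(-1,3) for n in cams])
    for nm,c,R,hh,z0,hw in(("weight",(.472,-.19),.05,.028,.137,.03),):
        k=(np.hypot(*(P[:,:2]-c).T)<R)&(P[:,2]>.01);Q=P[k]
        f=Q[Q[:,2]<.034];l=Q[Q[:,2]>.05];t=Q[Q[:,2]>.121]
        r=lambda p:np.r_[np.maximum(np.hypot(*(f[:,:2]-p[:2]).T)-.036,0),box2(loc(l,p),-.005,.005,-.03,.03),box2(loc(t,p),-.005,.005,-.022,.022)]
        s=least_squares(r,[*c,0],x_scale=[.01,.01,.05],diff_step=1e-3,loss="soft_l1",f_scale=.002);print(cams,nm,s.x,s.cost,len(f),len(l))
    k=(P[:,0]>.53)&(P[:,0]<.65)&(P[:,1]>-.26)&(P[:,1]<-.12)&(P[:,2]>.175);print("C top",cv2.boxPoints(cv2.minAreaRect(P[k][:,:2].astype(np.float32))).round(3).tolist(),P[k,2].max())
E
python3 fit.py
```

```text
['scene'] 1244 4273 191 stand [ 0.4953037   0.18638672 -0.09905969] 0.015123315700155755
hook pts 14
[[-27.  -1. 253.]
 [-26.  -5. 253.]
 [-25.   2. 250.]
 [-24.   2. 247.]
 [-23.  -4. 251.]
 [-23.  -1. 251.]
 [-22.  -1. 248.]
 [-21.  -1. 245.]
 [-20.  -4. 242.]
 [-19.  -5. 250.]
 [-19.   2. 246.]
 [-19.  -4. 246.]
 [-16.   2. 244.]
 [-15.  -1. 245.]]
button [0.4849453  0.05165431 0.03356312] [ 0.00224748 -0.13458911] 26 [0.03086198 0.03634775]
['side'] 1451 1819 141 stand [ 0.49715531  0.18814773 -0.10120988] 0.0006959877140535295
hook pts 0
[]
button [0.48348627 0.05243307 0.03277018] [ 1.12318721e-04 -1.36425848e-01] 39 [0.0295882  0.03565905]
['scene', 'side'] 2695 6092 332 stand [ 0.49590749  0.18747371 -0.09951721] 0.015891226928277567
hook pts 14
[[-27.  -2. 253.]
 [-26.  -6. 253.]
 [-25.   1. 250.]
 [-24.   1. 247.]
 [-24.  -6. 251.]
 [-23.  -2. 251.]
 [-23.  -2. 248.]
 [-21.  -2. 245.]
 [-21.  -5. 242.]
 [-19.  -6. 250.]
 [-19.   1. 246.]
 [-19.  -6. 246.]
 [-17.   1. 244.]
 [-15.  -2. 245.]]
button [0.48291821 0.05149466 0.03283908] [ 0.0006397  -0.13662726] 73 [0.02525013 
[... 170 characters left out ...]
2240000069141388], [0.6129999756813049, -0.164000004529953], [0.5950000286102295, -0.15600000321865082]] 0.2003537099219449
['side'] weight [ 0.47149373 -0.1896315   0.02713185] 8.214725042208051e-06 231 96
C top [[0.5690000057220459, -0.21699999272823334], [0.5830000042915344, -0.2240000069141388], [0.6100000143051147, -0.16599999368190765], [0.5960000157356262, -0.1599999964237213]] 0.1987429482600993
['scene', 'side'] weight [ 0.47253453 -0.18911359  0.01094178] 4.3396793686558454e-05 322 210
C top [[0.5680000185966492, -0.21699999272823334], [0.5860000252723694, -0.22499999403953552], [0.6129999756813049, -0.164000004529953], [0.5950000286102295, -0.15600000321865082]] 0.2003537099219449
```

Call:
send_rows(steps=[[0.2, [-0.052, -0.127, 0.02], [0, 0, 0]], [0.2, [-0.052, -0.127, 0.02], [0, 0, 0]], [0.2, [-0.052, -0.127, 0.02], [0, 0, 0]], [0.2, [-0.052, -0.127, 0.02], [0, 0, 0]], [0.2, [-0.052, -0.127, 0.02], [0, 0, 0]], [0.2, [0, 0, 0], [0, 0, 0]], [0.2, [0, 0, 0], [0, 0, 0]]], force=40)

```text
time: 1.82
position: [0.4721, -0.1901, 0.2485]
tcp_rot: [[-0.0, 0.0, 1.0], [0.0, 1.0, -0.0], [-1.0, 0.0, -0.0]]
wrist_force: [0.4, 0.5, -0.5]
gripper_width: 0.0559
```

```bash
python3 - <<'E'
from fit import *
p,d,P0=grab("wrist",1)
o=get_obs();print(o["time"],o["position"],o["gripper_width"])
P=P0.reshape(-1,3);Q=P[(np.hypot(P[:,0]-.472,P[:,1]+.19)<.05)&(P[:,2]>.01)&(P[:,2]<.15)]
f=Q[Q[:,2]<.034];l=Q[Q[:,2]>.05];t=Q[Q[:,2]>.121];print(len(f),len(l),len(t),np.median(t[t[:,2]>.13],0))
print(cv2.minAreaRect(t[:,:2].astype(np.float32)))
r=lambda p:np.r_[np.maximum(np.hypot(*(f[:,:2]-p[:2]).T)-.036,0),box2(loc(l,p),-.005,.005,-.03,.03),box2(loc(t,p),-.005,.005,-.022,.022)]
s=least_squares(r,[.472,-.19,0.02],x_scale=[.01,.01,.05],diff_step=1e-3,loss="soft_l1",f_scale=.002);print(s.x,s.cost)
E
```

```text
1.875 [ 0.4721638  -0.1897597   0.24844542] 0.056113798883792164
1509 512 373 [ 0.47079717 -0.18553557  0.13588065]
((0.47075411677360535, -0.18643805384635925), (0.04356812685728073, 0.008667660877108574), 89.9124984741211)
[ 0.4710024  -0.1864618   0.00064724] 2.8592953668580277e-09
```

View pics/wrist1.png

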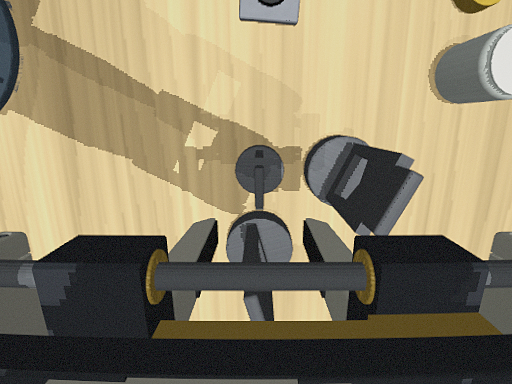

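The small weight shows at (260,170), with its plate square to the jaws (yaw about 0). One tall look-alike is at (258,250) and the other at (365,185), close to where the gripper body would come down. I'll lean the tool 20° toward +y about the jaw axis to clear them.

Call:
send_rows(steps=[[0.2, [-0.004, -0.007, 0], [-0.0556, 0, 0]], [0.2, [0, -0.007, 0], [-0.0556, 0, 0]], [0.2, [0, 0, -0.119], [0, 0, 0]], [0.2, [0, 0, -0.119], [0, 0, 0]], [0.2, [0, 0, -0.119], [0, 0, 0]], [0.2, [0, 0, -0.08], [0, 0, 0]], [0.2, [0, 0, -0.038], [0, 0, 0]], [0.2, [0, 0, 0], [0, 0, 0]], [0.2, [0, 0, 0], [0, 0, 0]]])

```text
time: 3.0
position: [0.4714, -0.1946, 0.107]
tcp_rot: [[0.001, 0.0, 1.0], [-0.343, 0.939, 0.0], [-0.939, -0.343, 0.001]]
wrist_force: [0.1, -0.5, 0.4]
gripper_width: 0.0555
```

```bash
python3 - <<'E'
from h import *
p,d,P0=grab("side",2);p,d,P=grab("scene",2)
a=cv2.imread("pics/side2.png")[150:350,130:330];b=cv2.imread("pics/scene2.png")[100:250,130:330]
cv2.imwrite("pics/c2.png",np.hstack([cv2.resize(a,(400,400)),cv2.resize(b,(400,300)) if 0 else cv2.copyMakeBorder(cv2.resize(b,(400,300)),0,100,0,0,0)]))
E
```

```text
(no output)
```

View pics/c2.png

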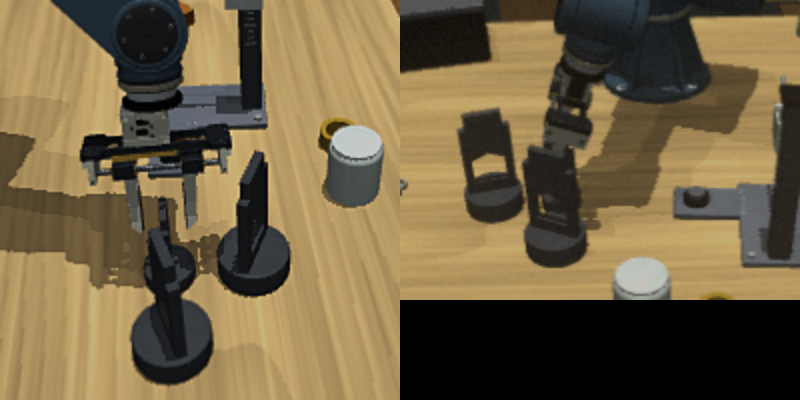

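The fingers straddle the small weight's plate (crop about (163,210)) and clear both tall ones. Closing now.

Call:
send_rows(steps=[[-1, [0, 0, 0], [0, 0, 0]], [-1, [0, 0, 0], [0, 0, 0]], [-1, [0, 0, 0], [0, 0, 0]], [-1, [0, 0, 0], [0, 0, 0]], [-1, [0, 0, 0], [0, 0, 0]], [-1, [0, 0, 0], [0, 0, 0]], [-1, [0, 0, 0], [0, 0, 0]], [-1, [0, 0, 0], [0, 0, 0]]], force=40)

```text
time: 4.1
position: [0.4708, -0.1946, 0.1061]
tcp_rot: [[-0.0, -0.0, 1.0], [-0.342, 0.94, 0.0], [-0.94, -0.342, -0.0]]
wrist_force: [0.4, 0.9, 0.3]
gripper_width: 0.0099
```

Call:
send_rows(steps=[[-1, [0, 0, 0.03], [0, 0, 0]], [-1, [0, 0, 0.07], [0, 0, 0]], [-1, [0, 0, 0.1], [0, 0, 0]], [-1, [0, 0, 0.1], [0, 0, 0]], [-1, [0, 0, 0.1], [0, 0, 0]], [-1, [0, 0, 0.1], [0, 0, 0]], [-1, [0, 0, 0.07], [0, 0, 0]], [-1, [0, 0, 0.04], [0, 0, 0]], [-1, [0, 0, 0], [0, 0, 0]], [-1, [0, 0, 0], [0, 0, 0]], [-1, [0, 0, 0], [0, 0, 0]]])

```text
time: 5.48
position: [0.4705, -0.1946, 0.2883]
tcp_rot: [[-0.001, -0.001, 1.0], [-0.342, 0.94, 0.0], [-0.94, -0.342, -0.001]]
wrist_force: [-0.4, -0.1, -2.5]
gripper_width: 0.0099
```

```bash
python3 - <<'E'
from fit import *
o=get_obs();print(o["time"],o["position"],o["wrist_force"],o["gripper_width"])
for n in ("side","scene","wrist"):
    p,d,P=grab(n,3);Q=P.reshape(-1,3)
    Q=Q[(np.hypot(Q[:,0]-.471,Q[:,1]+.19)<.05)&(Q[:,2]>.15)&(Q[:,2]<.29)]
    print(n,len(Q),Q[:,2].min());f=Q[Q[:,2]<.225]
    if len(f)>20:
        s=least_squares(lambda p:np.maximum(np.hypot(*(f[:,:2]-p[:2]).T)-.036,0),[.471,-.188]).x;print("foot",s,f.min(0),f.max(0))
a=cv2.imread("pics/side3.png")[80:330,130:330];b=cv2.imread("pics/scene3.png")[50:250,130:330]
cv2.imwrite("pics/c3.png",np.hstack([cv2.resize(a,(400,500)),cv2.copyMakeBorder(cv2.resize(b,(400,400)),0,100,0,0,0)]))
E
```

```text
5.475 [ 0.47048048 -0.19457628  0.28828505] [-0.39759441 -0.14695862 -2.4698341 ] 0.00987528267979344
side 677 0.1808131855875521
foot [ 0.47087648 -0.19047565] [ 0.43539453 -0.22674904  0.18081319] [ 0.50641026 -0.15491408  0.22497202]
scene 550 0.1822461250784888
foot [ 0.47270711 -0.18818824] [ 0.43335808 -0.22359383  0.18224613] [ 0.51000563 -0.15260171  0.22475959]
wrist 4963 0.18328492394645718
foot [ 0.47048774 -0.18611821] [ 0.43523935 -0.22013366  0.18328492] [ 0.50565104 -0.1503476   0.22492282]
```

View pics/c3.png

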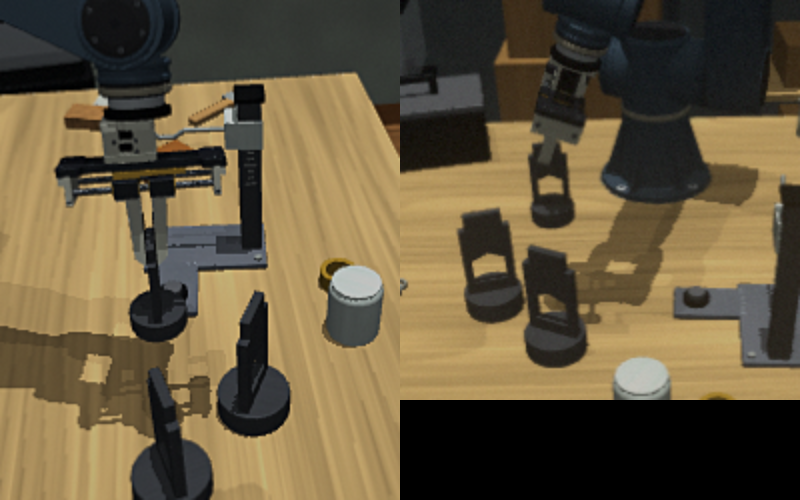

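View pics/wrist3.png

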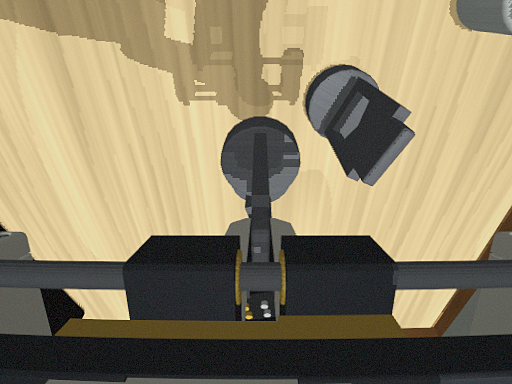

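The weight is lifted, upright and gripped at 9.9 mm. In the side crop the hook bar is in plain view, running left from the carriage at (240,130). I'll measure the hook in these frames.

```bash
python3 - <<'E'
from fit import *
for n in("side","scene"):
    P=cloud(n,np.load(f"/tmp/{n}3.npy"));Q=P.reshape(-1,3)
    k=(Q[:,0]>.45)&(Q[:,0]<.585)&(Q[:,1]>.14)&(Q[:,1]<.23)&(Q[:,2]>.21)&(Q[:,2]<.29)
    h=Q[k];h=h[np.argsort(h[:,0])];print(n,len(h));print((h[::max(1,len(h)//25)]*1000).round())
    q=h[h[:,0]<.57]
    if len(q)>8:
        a=np.polyfit(q[:,0],q[:,1],1);print("yaw",np.arctan(a[0]),"y at .4965",np.polyval(a,.4965),"xmin",q[:,0].min())
im=cv2.imread("pics/side3.png")[120:180,170:270];cv2.imwrite("pics/c4.png",cv2.resize(im,None,fx=7,fy=7,interpolation=cv2.INTER_NEAREST))
im=cv2.imread("pics/scene3.png")[120:200,290:350];cv2.imwrite("pics/c5.png",cv2.resize(im,None,fx=7,fy=7,interpolation=cv2.INTER_NEAREST))
E
```

```text
side 76
[[481. 185. 234.]
 [484. 185. 234.]
 [487. 187. 233.]
 [491. 184. 237.]
 [497. 182. 235.]
 [500. 187. 235.]
 [507. 182. 234.]
 [510. 183. 233.]
 [513. 179. 239.]
 [516. 185. 235.]
 [520. 183. 239.]
 [523. 179. 245.]
 [527. 185. 241.]
 [530. 183. 242.]
 [533. 178. 249.]
 [537. 181. 250.]
 [543. 177. 248.]
 [546. 182. 249.]
 [552. 181. 245.]
 [556. 181. 249.]
 [562. 178. 246.]
 [565. 183. 247.]
 [571. 176. 247.]
 [575. 181. 247.]
 [581. 175. 246.]
 [584. 178. 248.]]
yaw -0.08438438380498288 y at .4965 0.18438830328286554 xmin 0.48093533684881895
scene 14
[[467. 185. 252.]
 [468. 185. 249.]
 [470. 188. 253.]
 [472. 185. 247.]
 [473. 191. 248.]
 [473. 191. 251.]
 [474. 187. 252.]
 [474. 191. 241.]
 [477. 187. 250.]
 [477. 190. 246.]
 [478. 184. 247.]
 [480. 186. 248.]
 [480. 183. 244.]
 [480. 187. 245.]]
yaw -0.04031222309116984 y at .4965 0.18616577027645373 xmin 0.46748959558924325
```

View pics/c4.png

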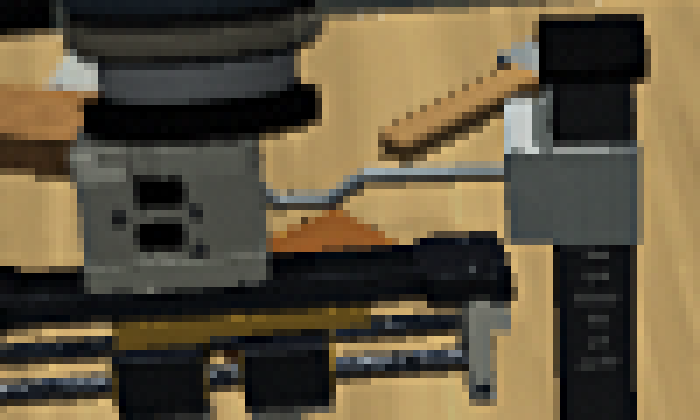

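View pics/c5.png

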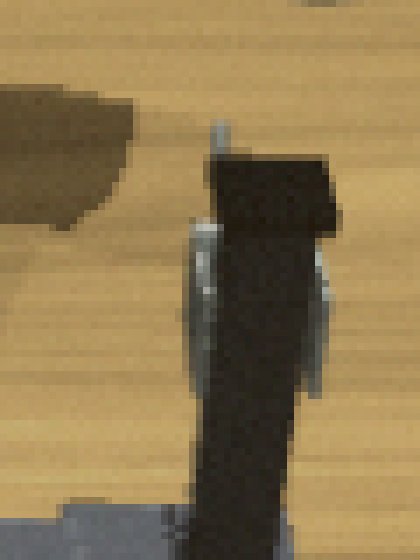

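The hook's seat line measures about (0.4965, 0.1875) with yaw -0.1 rad, which matches the foot-plate fit. I'll carry the weight to a point in front of the hook tip.

Call:
send_rows(steps=[[-1, [-0.015, 0.06, 0], [0, 0, 0]], [-1, [-0.03, 0.12, 0], [0, 0, 0]], [-1, [-0.03, 0.14, 0], [0, 0, -0.008]], [-1, [-0.03, 0.14, 0], [0, 0, -0.008]], [-1, [-0.015, 0.14, 0], [0, 0, -0.008]], [-1, [0, 0.14, -0.005], [0, 0, -0.0077]], [-1, [0, 0.14, -0.006], [0, 0, 0]], [-1, [0, 0.14, 0], [0, 0, 0]], [-1, [0, 0.12, 0], [0, 0, 0]], [-1, [0, 0.08, 0], [0, 0, 0]], [-1, [0, 0.05, 0], [0, 0, 0]], [-1, [0, 0, 0], [0, 0, 0]]])

```text
time: 7.12
position: [0.4345, 0.1869, 0.2858]
tcp_rot: [[-0.034, 0.092, 0.995], [-0.341, 0.935, -0.098], [-0.94, -0.342, 0.0]]
wrist_force: [0.2, -0.1, -2.6]
gripper_width: 0.0102
```

Call:
send_rows(steps=[[-1, [0, 0, 0], [0, 0, 0]], [-1, [0, 0, 0], [0, 0, 0]]])

```text
time: 7.38
position: [0.4348, 0.1856, 0.2859]
tcp_rot: [[-0.034, 0.094, 0.995], [-0.341, 0.935, -0.1], [-0.94, -0.342, 0.0]]
wrist_force: [-0.3, 0.2, -3.1]
gripper_width: 0.0102
```

```bash
python3 - <<'E'
from fit import *
o=get_obs();print(o["time"],o["position"],o["wrist_force"],o["gripper_width"],o["qpos"])
for n in ("side","scene","wrist"):
    p,d,P=grab(n,4);Q=P.reshape(-1,3)
    k=(Q[:,0]>.452)&(Q[:,0]<.585)&(Q[:,1]>.14)&(Q[:,1]<.23)&(Q[:,2]>.225)&(Q[:,2]<.275)
    h=Q[k];h=h[np.argsort(h[:,0])];print(n,len(h));print((h[::max(1,len(h)//20)]*1000).round().tolist())
    k=(np.hypot(Q[:,0]-.435,Q[:,1]-.194)<.05)&(Q[:,2]>.15)&(Q[:,2]<.215);f=Q[k]
    if len(f)>20:
        s=least_squares(lambda p:np.maximum(np.hypot(*(f[:,:2]-p[:2]).T)-.036,0),[.435,.194]).x;print("foot",s,f.min(0),f.max(0))
a=cv2.imread("pics/side4.png")[60:260,150:300];cv2.imwrite("pics/c6.png",cv2.resize(a,None,fx=3,fy=3))
E
```

```text
7.375 [0.43480156 0.18564338 0.28594424] [-0.30620543  0.15381657 -3.12320985] 0.010229014226176246 [ 0.47397085  0.2563846   1.65182984 -0.29432821  1.43478379  0.64439345]
side 90
[[466.0, 186.0, 249.0], [472.0, 189.0, 240.0], [475.0, 184.0, 242.0], [478.0, 182.0, 243.0], [482.0, 185.0, 241.0], [487.0, 183.0, 235.0], [494.0, 185.0, 233.0], [500.0, 180.0, 235.0], [507.0, 181.0, 234.0], [510.0, 181.0, 238.0], [514.0, 188.0, 241.0], [520.0, 180.0, 241.0], [523.0, 179.0, 249.0], [530.0, 180.0, 244.0], [533.0, 182.0, 250.0], [540.0, 181.0, 250.0], [546.0, 179.0, 251.0], [552.0, 179.0, 250.0], [559.0, 176.0, 251.0], [565.0, 177.0, 250.0], [572.0, 177.0, 250.0], [578.0, 177.0, 249.0], [584.0, 177.0, 249.0]]
foot [0.43543787 0.18843003] [0.40086878 0.15199754 0.17775261] [0.47111595 0.22353286 0.21482955]
scene 14
[[467.0, 185.0, 248.0], [468.0, 192.0, 249.0], [469.0, 185.0, 253.0], [471.0, 188.0, 250.0], [471.0, 187.0, 254.0], [473.0, 191.0, 247.0], [473.0, 185.0, 244.0], [474.0, 184.0, 248.0], [476.0, 191.0, 246.0], [477.0, 187.0, 250.0], [478.0, 184.0, 243.0], [479.0, 190.0, 244.0], [480.0, 187.0, 244.0], [480.0, 186.0, 248.0]]
foot [0.43791948 0.18833905] [0.41580146 0.15271537 0.18202689] [0.47074032 0.1893907  0.21466269]
wrist 1663
[[466.0, 192.0, 250.0], [472.0, 193.0, 250.0], [478.0, 194.0, 236.0], [484.0, 193.0, 239.0], [491.0, 189.0, 237.0], [498.0, 187.0, 237.0], [504.0, 185.0, 236.0], [510.0, 189.0, 239.0], [515.0, 191.0, 243.0], [520.0, 191.0, 242.0], [524.0, 190.0, 249.0], [530.0, 189.0, 248.0], [536.0, 187.0, 251.0], [542.0, 186.0, 251.0], [549.0, 187.0, 250.0], [555.0, 187.0, 249.0], [561.0, 185.0, 250.0], [566.0, 183.0, 250.0], [572.0, 186.0, 249.0], [578.0, 183.0, 249.0], [585.0, 186.0, 247.0]]
foot [0.43596117 0.19428972] [0.40030771 0.15921997 0.18113904] [0.47012794 0.23016773 0.21498101]
```

View pics/c6.png

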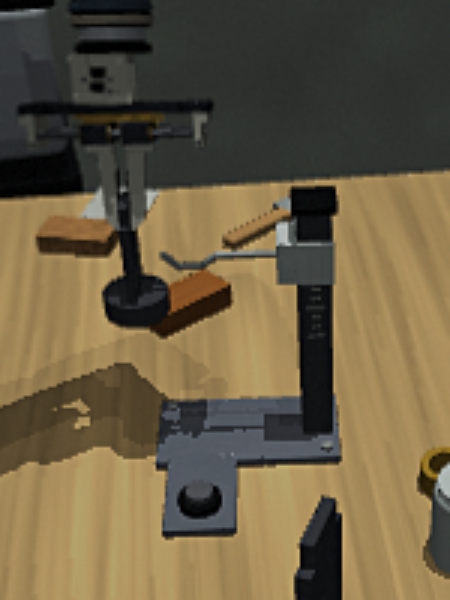

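View pics/wrist4.png

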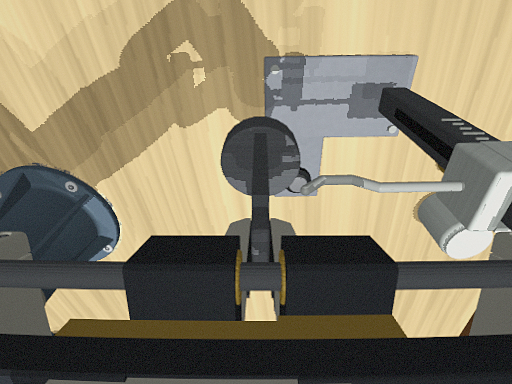

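```bash
python3 - <<'E'
from fit import *
for n in("wrist","side"):
    if n=="wrist":
        o=dict(position=np.array([0.43480156,0.18564338,0.28594424]));o=get_obs()
        cam=o["position"]+o["tcp_rot"]@get_calibration(n)["tool_from_camera"][:3,3]
    else:
        c=get_calibration(n);R=cv2.Rodrigues(c["rvec"])[0];cam=-R.T@c["tvec"].ravel();o=None
    Q=cloud(n,np.load(f"/tmp/{n}4.npy"),o).reshape(-1,3)
    k=(Q[:,0]>.455)&(Q[:,0]<.575)&(Q[:,1]>.165)&(Q[:,1]<.21)&(Q[:,2]>.228)&(Q[:,2]<.262)
    h=Q[k];r=h-cam;r/=np.linalg.norm(r,axis=1)[:,None];ax=h+.0031*r
    f=cv2.fitLine(ax[:,:2].astype(np.float32),cv2.DIST_HUBER,0,.01,.01).ravel()
    a=f[1]/f[0];print(n,"cam",cam.round(3),"bar yaw",np.arctan(a),"y@.4965",f[3]+a*(.4965-f[2]),"y@.435",f[3]+a*(.435-f[2]),"tip xmin",np.percentile(h[:,0],1))
    for x in np.arange(.463,.575,.006):
        s=abs(ax[:,0]-x)<.003
        if s.any():print(f"{x:.3f}: y {np.median(ax[s,1]):.4f} z {np.median(ax[s,2])+.004:.4f} n{s.sum()}",end=" | ")
    print()
    F=Q[(np.hypot(Q[:,0]-.435,Q[:,1]-.19)<.045)&(Q[:,2]>.17)&(Q[:,2]<.214)]
    hu=cv2.minEnclosingCircle(F[:,:2].astype(np.float32));print("foot",hu)
    t=F[F[:,2]>.204];print("foot top z",np.median(t[:,2]),cv2.minEnclosingCircle(t[:,:2].astype(np.float32)))
E
```

```text
wrist cam [0.447 0.308 0.417] bar yaw -0.07981884 y@.4965 0.18975481 y@.435 0.19467413 tip xmin 0.4672834568554002
0.469: y 0.1917 z 0.2518 n79 | 0.475: y 0.1920 z 0.2473 n85 | 0.481: y 0.1920 z 0.2422 n73 | 0.487: y 0.1905 z 0.2389 n74 | 0.493: y 0.1901 z 0.2386 n77 | 0.499: y 0.1893 z 0.2387 n76 | 0.505: y 0.1891 z 0.2386 n73 | 0.511: y 0.1884 z 0.2405 n95 | 0.517: y 0.1881 z 0.2443 n100 | 0.523: y 0.1874 z 0.2484 n105 | 0.529: y 0.1872 z 0.2507 n87 | 0.535: y 0.1866 z 0.2507 n83 | 0.541: y 0.1865 z 0.2507 n78 | 0.547: y 0.1860 z 0.2508 n76 | 0.553: y 0.1853 z 0.2510 n82 | 0.559: y 0.1854 z 0.2510 n84 | 0.565: y 0.1846 z 0.2510 n85 | 0.571: y 0.1841 z 0.2510 n85 | 
foot ((0.43598929047584534, 0.19443276524543762), 0.0361507274210453)
foot top z 0.20674310882928515 ((0.43626078963279724, 0.1944941282272339), 0.03611759841442108)
side cam [ 0.509 -0.925  0.878] bar yaw -0.08035067 y@.4965 0.1864957 y@.435 0.19144794 tip xmin 0.46877594352344704
0.469: y 0.1887 z 0.2516 n5 | 0.475: y 0.1886 z 0.2489 n6 | 0.481: y 0.1878 z 0.2419 n6 | 0.487: y 0.1857 z 0.2411 n5 | 0.493: y 0.1859 z 0.2390 n4 | 0.499: y 0.1842 z 0.2375 n4 | 0.505: y 0.1841 z 0.2393 n5 | 0.511: y 0.1834 z 0.2413 n6 | 0.517: y 0.1857 z 0.2429 n4 | 0.523: y 0.1860 z 0.2472 n4 | 0.529: y 0.1853 z 0.2497 n6 | 0.535: y 0.1827 z 0.2512 n4 | 0.541: y 0.1849 z 0.2501 n4 | 0.547: y 0.1826 z 0.2512 n4 | 0.553: y 0.1810 z 0.2511 n4 | 0.559: y 0.1796 z 0.2494 n3 | 0.565: y 0.1826 z 0.2507 n3 | 0.571: y 0.1806 z 0.2507 n4 | 
foot ((0.4356769323348999, 0.18856118619441986), 0.038530949503183365)
foot top z 0.20684110698421726 ((0.4351547658443451, 0.18954873085021973), 0.037415847182273865)
```

The wrist view shows the weight in line with the bar to within 0.5 mm, and the eye is about 23 mm above the seat. Moving it in along the bar.

Call:
send_rows(steps=[[-1, [0.01, -0.001, 0], [0, 0, 0]], [-1, [0.02, -0.0015, 0], [0, 0, 0]], [-1, [0.02, -0.0015, 0], [0, 0, 0]], [-1, [0.02, -0.0015, 0], [0, 0, 0]], [-1, [0.02, -0.0015, 0], [0, 0, 0]], [-1, [0.02, -0.0015, 0], [0, 0, 0]], [-1, [0.02, -0.0015, 0], [0, 0, 0]], [-1, [0.02, -0.0015, 0], [0, 0, 0]], [-1, [0.02, -0.0015, 0], [0, 0, 0]], [-1, [0.02, -0.0015, 0], [0, 0, 0]], [-1, [0.01, 0, 0], [0, 0, 0]], [-1, [0, 0, 0], [0, 0, 0]]])

```text
time: 9.02
position: [0.4949, 0.182, 0.2858]
tcp_rot: [[-0.034, 0.094, 0.995], [-0.341, 0.935, -0.1], [-0.94, -0.342, -0.0]]
wrist_force: [-0.9, 1.0, -3.2]
gripper_width: 0.0099
```

```bash
python3 - <<'E'
from fit import *
o=get_obs();print(o["time"],o["position"],o["wrist_force"],o["gripper_width"])
for n in ("side","wrist"):
    p,d,P=grab(n,5)
a=cv2.imread("pics/side5.png")[100:220,170:290];b=cv2.imread("pics/wrist5.png")[80:280,200:400]
cv2.imwrite("pics/c7.png",np.hstack([cv2.resize(a,(400,400)),cv2.resize(b,(400,400))]))
o=get_obs();print(o["position"],o["wrist_force"])
E
```

```text
9.025 [0.49489408 0.1819686  0.28576228] [-0.88209529  1.0248875  -3.2140953 ] 0.009900727714049654
[0.49467786 0.18199495 0.2858257 ] [ 0.19043313 -0.25510029 -2.51475349]
```

View pics/c7.png

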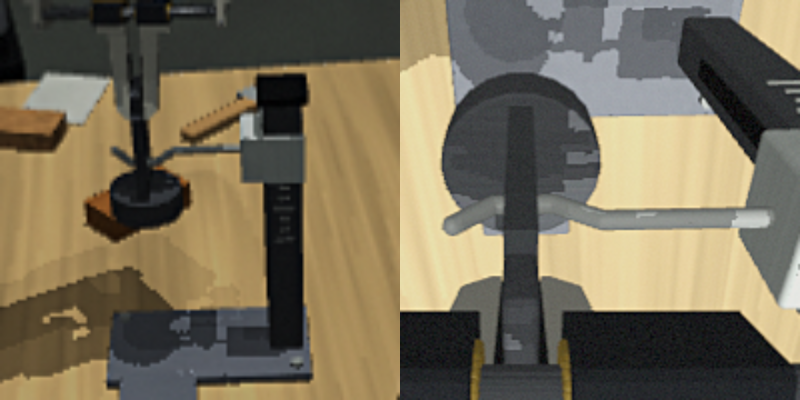

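The hook passes through the window: in the right-hand crop the bar runs from the tip at (450,225) through the plate at (520,205). I'll average the carried load, then lower slowly.

```bash
cat > avg.py <<'E'
from h import *
f=[];z=[]
for i in range(16):
    grab_frame("wrist");o=get_obs();f.append(o["wrist_force"]);z.append(o["position"])
print(o["time"],"F",np.mean(f,0).round(2),"+-",(np.std(f,0)/4).round(2),"pos",np.mean(z,0).round(4))
E
python3 avg.py
```

```text
9.925 F [ 0.2   0.1  -2.97] +- [0.1  0.1  0.12] pos [0.4947 0.182  0.2859]
```

Call:
send_rows(steps=[[-1, [0, -0.003, -0.01], [0, 0, 0]], [-1, [0, 0, -0.01], [0, 0, 0]], [-1, [0, 0, -0.01], [0, 0, 0]], [-1, [0, 0, -0.01], [0, 0, 0]], [-1, [0, 0, -0.01], [0, 0, 0]], [-1, [0, 0, -0.01], [0, 0, 0]], [-1, [0, 0, -0.006], [0, 0, 0]], [-1, [0, 0, -0.006], [0, 0, 0]], [-1, [0, 0, -0.006], [0, 0, 0]], [-1, [0, 0, -0.006], [0, 0, 0]], [-1, [0, 0, -0.006], [0, 0, 0]], [-1, [0, 0, 0], [0, 0, 0]]])

```text
time: 11.42
position: [0.4948, 0.1811, 0.2588]
tcp_rot: [[-0.034, 0.093, 0.995], [-0.341, 0.935, -0.099], [-0.94, -0.342, 0.0]]
wrist_force: [0.6, -0.1, -2.1]
gripper_width: 0.0096
```

```bash
python3 avg.py
```

```text
12.225 F [-0.13  0.01 -2.18] +- [0.1  0.12 0.13] pos [0.4948 0.1811 0.2589]
```

Call:
send_rows(steps=[[-1, [0, 0, -0.004], [0, 0, 0]], [-1, [0, 0, -0.006], [0, 0, 0]], [-1, [0, 0, -0.006], [0, 0, 0]], [-1, [0, 0, -0.006], [0, 0, 0]], [-1, [0, 0, -0.006], [0, 0, 0]], [-1, [0, 0, -0.006], [0, 0, 0]], [-1, [0, 0, -0.006], [0, 0, 0]], [-1, [0, 0, -0.006], [0, 0, 0]], [-1, [0, 0, -0.006], [0, 0, 0]], [-1, [0, 0, -0.005], [0, 0, 0]], [-1, [0, 0, -0.003], [0, 0, 0]], [-1, [0, 0, 0], [0, 0, 0]]])

```text
time: 13.72
position: [0.4948, 0.1811, 0.2408]
tcp_rot: [[-0.034, 0.093, 0.995], [-0.341, 0.935, -0.099], [-0.94, -0.342, 0.0]]
wrist_force: [0.7, 0.8, -1.4]
gripper_width: 0.0095
```

```bash
python3 avg.py; python3 - <<'E'
from fit import *
o=get_obs()
for n in ("side","wrist"): p,d,P=grab(n,6)
Q=P.reshape(-1,3)
k=(Q[:,0]>.535)&(Q[:,0]<.575)&(Q[:,1]>.165)&(Q[:,1]<.21)&(Q[:,2]>.19)&(Q[:,2]<.27);print("hook z",np.median(Q[k,2]),k.sum())
a=cv2.imread("pics/side6.png")[100:220,170:290];b=cv2.imread("pics/wrist6.png")[80:280,200:400]
cv2.imwrite("pics/c8.png",np.hstack([cv2.resize(a,(400,400)),cv2.resize(b,(400,400))]))
P=cloud("wrist",np.load("/tmp/wrist5.npy"),dict(position=np.array([.4949,.182,.2858]),tcp_rot=o["tcp_rot"]));Q=P.reshape(-1,3)
k=(Q[:,0]>.535)&(Q[:,0]<.575)&(Q[:,1]>.165)&(Q[:,1]<.21)&(Q[:,2]>.19)&(Q[:,2]<.27);print("hook z before",np.median(Q[k,2]),k.sum())
E
```

```text
14.525 F [ 0.21  0.07 -0.32] +- [0.12 0.13 0.05] pos [0.4948 0.1811 0.2409]
hook z 0.2274493855904255 681
hook z before 0.2490463112484547 563
```

View pics/c8.png

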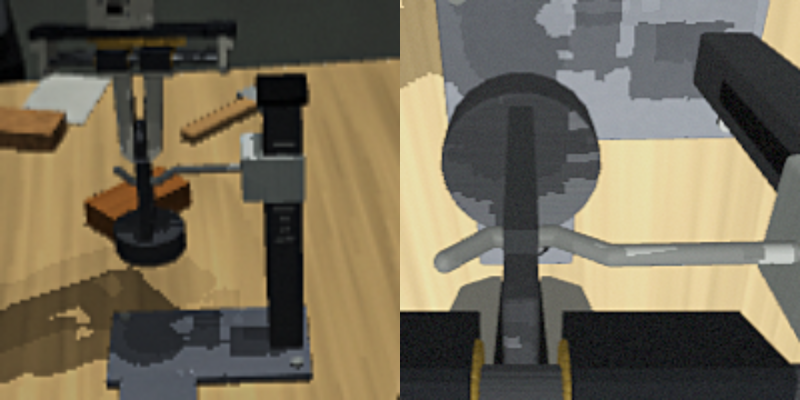

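Call:
send_rows(steps=[[-1, [0, 0, -0.004], [0, 0, 0]], [-1, [0, 0, -0.005], [0, 0, 0]], [-1, [0, 0, 0], [0, 0, 0]]])

```text
time: 15.0
position: [0.4948, 0.1811, 0.238]
tcp_rot: [[-0.034, 0.093, 0.995], [-0.341, 0.935, -0.099], [-0.94, -0.342, -0.0]]
wrist_force: [0.0, 0.1, 0.6]
gripper_width: 0.01
```

```bash
python3 avg.py;python3 avg.py
```

```text
15.8 F [ 0.29 -0.06 -0.06] +- [0.13 0.12 0.14] pos [0.4948 0.1811 0.2381]
16.6 F [ 0.6  -0.01 -0.19] +- [0.08 0.14 0.14] pos [0.4948 0.1811 0.2381]
```

The spring now carries the full load to within about 0.1 N. I'll ease the grip and then open slightly.

Call:
send_rows(steps=[[-1, [0, 0, 0], [0, 0, 0]], [-1, [0, 0, 0], [0, 0, 0]], [-0.76, [0, 0, 0], [0, 0, 0]], [-0.74, [0, 0, 0], [0, 0, 0]], [-0.7, [0, 0, 0], [0, 0, 0]], [-0.6, [0, 0, 0], [0, 0, 0]], [-0.5, [0, 0, 0], [0, 0, 0]], [-0.5, [0, 0, 0], [0, 0, 0]]], force=3)

```text
time: 17.6
position: [0.4948, 0.1811, 0.2382]
tcp_rot: [[-0.034, 0.093, 0.995], [-0.341, 0.935, -0.099], [-0.94, -0.342, 0.0]]
wrist_force: [-0.3, 0.0, 0.2]
gripper_width: 0.0233
```

```bash
cat > chk.py <<'E'
import sys
from fit import *
t=sys.argv[1]
for n in ("side","wrist"):
    o=get_obs();p,d,P=grab(n,t);Q=P.reshape(-1,3)
    k=(Q[:,0]>.535)&(Q[:,0]<.575)&(Q[:,1]>.165)&(Q[:,1]<.21)&(Q[:,2]>.16)&(Q[:,2]<.27)
    F=Q[(np.hypot(Q[:,0]-.495,Q[:,1]-.19)<.045)&(Q[:,2]>.1)&(Q[:,2]<.18)]
    if len(F)>20: print(n,"hook z",np.median(Q[k,2]),k.sum(),"foot",cv2.minEnclosingCircle(F[:,:2].astype(np.float32)),F[:,2].min())
print(o["time"],o["position"],o["wrist_force"],o["gripper_width"])
a=cv2.imread(f"pics/side{t}.png")[100:250,170:290];b=cv2.imread(f"pics/wrist{t}.png")
cv2.imwrite(f"pics/k{t}.png",np.hstack([cv2.resize(a,(307,384)),cv2.resize(b[:,40:530],(490,384))]))
E
python3 chk.py 7; python3 chk.py 8
```

```text
side hook z 0.22236802230497227 26 foot ((0.4950321614742279, 0.18653838336467743), 0.038648322224617004) 0.1293922095764557
wrist hook z 0.22384381685481236 677 foot ((0.49558955430984497, 0.1910918951034546), 0.03613977134227753) 0.13284300847408836
17.65 [0.49478645 0.18109097 0.23812539] [ 0.62846319  0.29045716 -0.46092376] 0.02345610837055088
side hook z 0.22328749094893846 29 foot ((0.49688178300857544, 0.18646104633808136), 0.03786275163292885) 0.12956628471731554
wrist hook z 0.2233932837860943 673 foot ((0.49592655897140503, 0.19089104235172272), 0.03612552210688591) 0.1323503302698843
17.75 [0.4947796  0.18105657 0.23811782] [ 0.32662255  0.17667276 -0.06303892] 0.023187729485795033
```

View pics/k8.png

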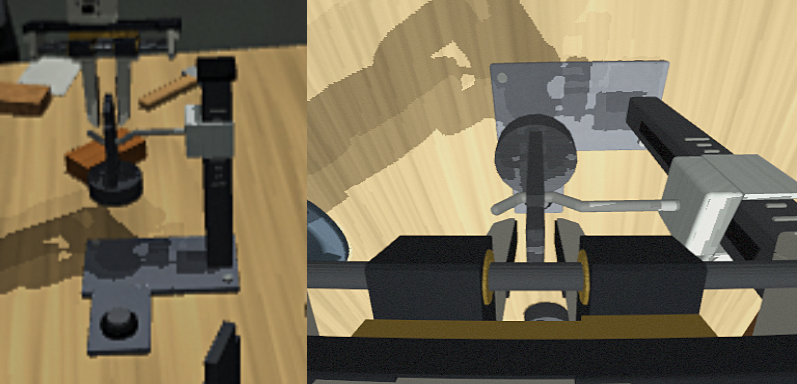

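The weight hangs free with the hook dipped about 25 mm, and the foot's position is steady. Raising the open fingers clear.

Call:
send_rows(steps=[[-0.35, [0, 0, 0], [0, 0, 0]], [-0.35, [0, 0, 0], [0, 0, 0]], [-0.35, [0, 0, 0.01], [0, 0, 0]], [-0.35, [0, 0, 0.03], [0, 0, 0]], [-0.35, [0, 0, 0.04], [0, 0, 0]], [-0.35, [0, 0, 0.05], [0, 0, 0]], [-0.35, [0, 0, 0.06], [0, 0, 0]], [-0.35, [0, 0, 0.06], [0, 0, 0]], [-0.35, [0, 0, 0.05], [0, 0, 0]], [-0.35, [0, 0, 0], [0, 0, 0]]])

```text
time: 19.05
position: [0.4951, 0.1812, 0.3293]
tcp_rot: [[-0.032, 0.094, 0.995], [-0.34, 0.935, -0.099], [-0.94, -0.341, 0.002]]
wrist_force: [-0.3, -0.7, -0.7]
gripper_width: 0.0303
```

```bash
python3 chk.py 9
```

```text
side hook z 0.22254183446290093 24 foot ((0.495881587266922, 0.18618804216384888), 0.03777388855814934) 0.12792728887390556
wrist hook z 0.22322844478535803 349 foot ((0.4953460693359375, 0.1908881664276123), 0.03573894873261452) 0.1327708464423676
19.1 [0.49483405 0.18109507 0.32829077] [ 0.07014153 -0.19553113 -0.73046893] 0.030210808587926057
```

View pics/k9.png

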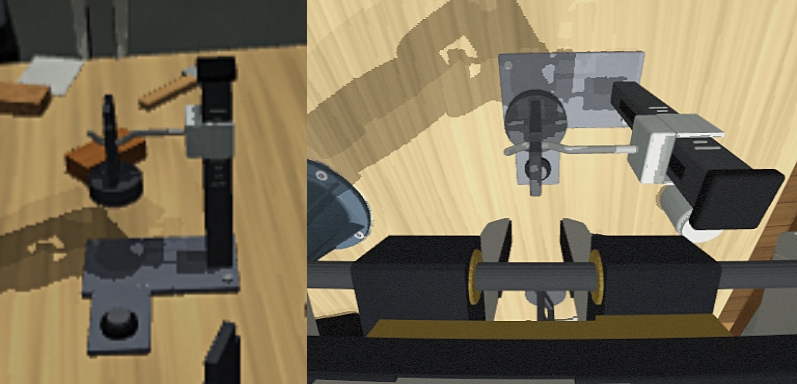

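The weight hangs upright and still (plate (108,120) in the side crop) and the fingers are clear above it. Next I'll go over to the button, leaning the tool toward -y so the wrist camera stays away from the weight.

Call:
send_rows(steps=[[-1, [-0.007, -0.07, 0], [0.02, 0, 0]], [-1, [-0.01, -0.1, 0], [0.045, 0, 0]], [-1, [-0.01, -0.1, 0], [0.05, 0, 0]], [-1, [-0.01, -0.1, 0], [0.05, 0, 0]], [-1, [0, -0.042, 0], [0.046, 0, 0]], [-1, [0, 0, -0.15], [0, 0, 0]], [-1, [0, 0, -0.2], [0, 0, 0]], [-1, [0, 0, -0.2], [0, 0, 0]], [-1, [0, 0, -0.1], [0, 0, 0]], [-1, [0, 0, 0], [0, 0, 0]], [-1, [0, 0, 0], [0, 0, 0]]], force=20)

```text
time: 20.52
position: [0.4842, 0.0574, 0.1341]
tcp_rot: [[-0.033, 0.093, 0.995], [0.31, 0.948, -0.078], [-0.95, 0.306, -0.06]]
wrist_force: [0.2, -0.4, 0.5]
gripper_width: 0.0001
```

```bash
cat > chk2.py <<'E'
import sys
from fit import *
t=sys.argv[1]
for n in ("wrist","scene","side"):
    o=get_obs();p,d,P=grab(n,t);Q=P.reshape(-1,3)
    B=Q[(np.hypot(Q[:,0]-.484,Q[:,1]-.0525)<.022)&(Q[:,2]>.0225)&(Q[:,2]<.045)]
    if len(B)>5:print(n,"btn",cv2.minEnclosingCircle(B[:,:2].astype(np.float32)),len(B),np.percentile(B[:,2],[5,50,95]))
    F=Q[(np.hypot(Q[:,0]-.495,Q[:,1]-.19)<.045)&(Q[:,2]>.1)&(Q[:,2]<.18)]
    k=(Q[:,0]>.535)&(Q[:,0]<.575)&(Q[:,1]>.165)&(Q[:,1]<.21)&(Q[:,2]>.16)&(Q[:,2]<.27)
    if len(F)>20:print(n,"hook z",np.median(Q[k,2]),k.sum(),"foot",cv2.minEnclosingCircle(F[:,:2].astype(np.float32)))
print(o["time"],o["position"],o["wrist_force"],o["gripper_width"],o["tcp_rot"][:,0])
a=cv2.imread(f"pics/side{t}.png")[100:290,150:300];b=cv2.imread(f"pics/wrist{t}.png")
cv2.imwrite(f"pics/k{t}.png",np.hstack([cv2.resize(a,(303,384)),cv2.resize(b[:,10:500],(490,384))]))
E
python3 chk2.py 10
```

```text
wrist btn ((0.48564475774765015, 0.0562017597258091), 0.021411189809441566) 291 [0.02272862 0.03047819 0.03359629]
wrist hook z nan 0 foot ((0.495450884103775, 0.1888236552476883), 0.036009952425956726)
scene btn ((0.4834539294242859, 0.05271627753973007), 0.021781254559755325) 70 [0.02339689 0.03181557 0.03545773]
scene hook z nan 0 foot ((0.5028606057167053, 0.16132910549640656), 0.023847240954637527)
side btn ((0.484211802482605, 0.050525493919849396), 0.021690314635634422) 84 [0.02286287 0.03152887 0.03581181]
20.625 [0.48443642 0.05741053 0.13449335] [0.21922137 1.12297453 0.03511759] 0.0006374718541514411 [-0.03183531  0.30946801 -0.9503768 ]
  return _methods._mean(a, axis=axis, dtype=dtype,
  ret = ret.dtype.type(ret / rcount)
```

View pics/k10.png

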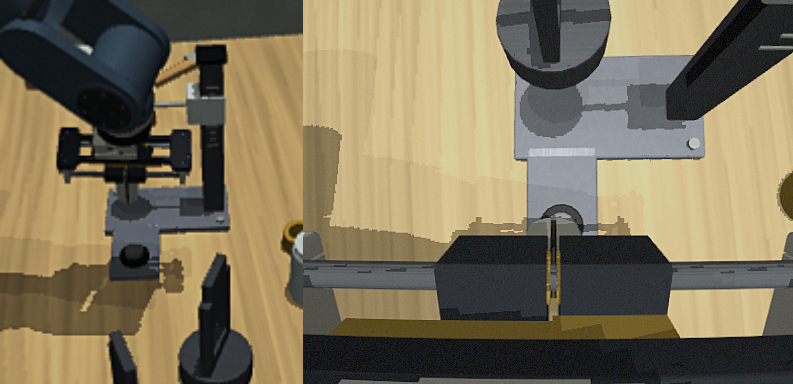

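The button is at (0.4845, 0.053) with its top at about 0.033, right under the closed fingertips. Descending to just above it.

Call:
send_rows(steps=[[-1, [0, -0.003, -0.08], [0, 0, 0]], [-1, [0, 0, -0.1], [0, 0, 0]], [-1, [0, 0, -0.08], [0, 0, 0]], [-1, [0, 0, -0.04], [0, 0, 0]], [-1, [0, 0, 0], [0, 0, 0]], [-1, [0, 0, 0], [0, 0, 0]], [-1, [0, 0, 0], [0, 0, 0]], [-1, [0, 0, 0], [0, 0, 0]]])

```text
time: 21.68
position: [0.4839, 0.0566, 0.0436]
tcp_rot: [[-0.033, 0.093, 0.995], [0.31, 0.948, -0.078], [-0.95, 0.306, -0.06]]
wrist_force: [-0.0, -0.3, 0.0]
gripper_width: 0.0003
```

```bash
python3 chk2.py 11 2>/dev/null
```

```text
wrist btn ((0.4845316410064697, 0.05666416138410568), 0.0214215200394392) 508 [0.02260797 0.02369931 0.03327472]
scene btn ((0.4840000569820404, 0.05270431935787201), 0.021843580529093742) 66 [0.02274952 0.03111674 0.0354147 ]
scene hook z nan 0 foot ((0.4991980493068695, 0.1620684713125229), 0.026715092360973358)
side btn ((0.4839645028114319, 0.052035629749298096), 0.021794375032186508) 75 [0.02293351 0.03062473 0.04183598]
21.775 [0.48378387 0.05658143 0.04334531] [-0.7235063   0.68852323 -0.43561076] 0.000519068076832585 [-0.03373443  0.30970713 -0.95023338]
```

View pics/k11.png

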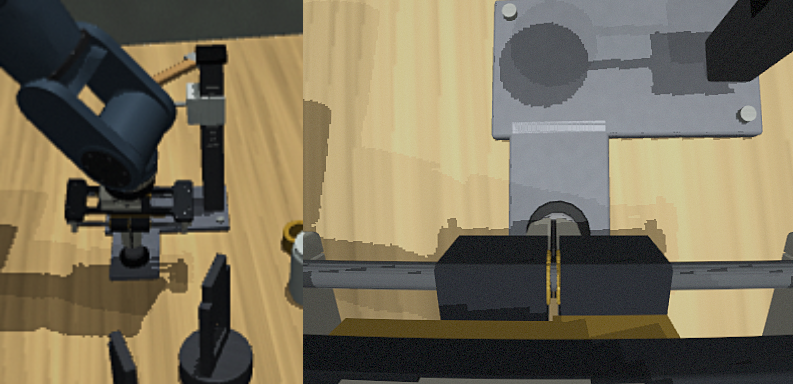

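Call:
send_rows(steps=[[-1, [0, 0, -0.01], [0, 0, 0]], [-1, [0, 0, -0.01], [0, 0, 0]], [-1, [0, 0, -0.005], [0, 0, 0]], [-1, [0, 0, -0.005], [0, 0, 0]], [-1, [0, 0, 0], [0, 0, 0]]])

```text
time: 22.45
position: [0.4837, 0.0566, 0.0341]
tcp_rot: [[-0.034, 0.093, 0.995], [0.31, 0.948, -0.078], [-0.95, 0.306, -0.061]]
wrist_force: [-0.5, -0.7, 2.5]
gripper_width: 0.0005
```

Call:
send_rows(steps=[[-1, [0, 0, -0.005], [0, 0, 0]], [-1, [0, 0, -0.005], [0, 0, 0]], [-1, [0, 0, 0], [0, 0, 0]]])

```text
time: 22.82
position: [0.4837, 0.0566, 0.0311]
tcp_rot: [[-0.034, 0.093, 0.995], [0.31, 0.948, -0.078], [-0.95, 0.306, -0.061]]
wrist_force: [-0.8, -1.1, 5.6]
gripper_width: 0.0009
```

Call:
send_rows(steps=[[-1, [0, 0, -0.005], [0, 0, 0]], [-1, [0, 0, 0], [0, 0, 0]]])

```text
time: 23.08
position: [0.4838, 0.0566, 0.0302]
tcp_rot: [[-0.034, 0.093, 0.995], [0.31, 0.947, -0.078], [-0.95, 0.306, -0.061]]
wrist_force: [-2.9, -1.6, 13.9]
gripper_width: 0.0003
```

Call:
send_rows(steps=[[-1, [0, 0, -0.004], [0, 0, 0]], [-1, [0, 0, 0], [0, 0, 0]]])

```text
time: 23.32
position: [0.4839, 0.0566, 0.0297]
tcp_rot: [[-0.034, 0.093, 0.995], [0.311, 0.947, -0.078], [-0.95, 0.306, -0.061]]
wrist_force: [-7.7, -2.9, 26.4]
gripper_width: 0.0002
```

The force climbed sharply to 26 N, so the button is on its bottom stop. Now releasing and backing away.

Call:
send_rows(steps=[[-1, [0, 0, 0.01], [0, 0, 0]], [-1, [0, 0, 0.02], [0, 0, 0]], [-1, [0, 0, 0.05], [0, 0, 0]], [-1, [0, -0.05, 0.1], [0, 0, 0]], [-1, [0, -0.05, 0.15], [0, 0, 0]], [-1, [0, -0.08, 0.15], [0, 0, 0]], [-1, [0, -0.1, 0.15], [0, 0, 0]], [-1, [-0.05, -0.1, 0.1], [0, 0, 0]], [-1, [0, 0, 0], [0, 0, 0]], [-1, [0, 0, 0], [0, 0, 0]], [-1, [0, 0, 0], [0, 0, 0]], [-1, [0, 0, 0], [0, 0, 0]]])

```text
time: 24.82
position: [0.4685, -0.0568, 0.2467]
tcp_rot: [[-0.036, 0.093, 0.995], [0.31, 0.947, -0.078], [-0.95, 0.306, -0.063]]
wrist_force: [-0.3, 0.3, -0.8]
gripper_width: 0.0005
```

```bash
python3 chk2.py 12 2>/dev/null;python3 chk2.py 13 2>/dev/null; python3 - <<'E'
from h import *
for n in("scene",):
    for t in("tin","coupling","spanner","offcut"): print(t,[(np.round(r["location"],3).tolist(),round(r["confidence"],2)) for r in recognise(n,t)][:2])
cv2.imwrite("pics/f.png",np.hstack([cv2.resize(cv2.imread("pics/scene13.png"),(400,300)),cv2.resize(cv2.imread("pics/side13.png"),(400,300))]))
E
```

```text
wrist btn ((0.48445308208465576, 0.052608422935009), 0.021718770265579224) 565 [0.02275016 0.03209346 0.03416367]
wrist hook z nan 0 foot ((0.4956647753715515, 0.18260136246681213), 0.03524673730134964)
scene btn ((0.484170526266098, 0.052712418138980865), 0.021716440096497536) 70 [0.0241356  0.03167987 0.03583428]
scene hook z nan 0 foot ((0.5005987882614136, 0.16011399030685425), 0.025285759940743446)
side btn ((0.48413074016571045, 0.05194970220327377), 0.02154368720948696) 83 [0.02314079 0.03085926 0.03590763]
side hook z 0.22220790460658366 10 foot ((0.5054075121879578, 0.1843605488538742), 0.034281618893146515)
24.925 [ 0.46863393 -0.05703441  0.24700359] [-0.09294232 -0.54018923  0.53955246] 0.00027603560999001786 [-0.0350197   0.31002508 -0.95008319]
wrist btn ((0.48437631130218506, 0.05273023247718811), 0.022018197923898697) 571 [0.02274849 0.03209227 0.03421409]
wrist hook z nan 0 foot ((0.4960694909095764, 0.1840282380580902), 0.03561430424451828)
scene btn ((0.4848603308200836, 0.050764743238687515), 0.020039469003677368) 70 [0.02290156 0.03184011 0.0364802 ]
scene hook z nan 0 foot ((0.500214159488678, 0.16167213022708893), 0.02825043350458145)
side btn ((0.4841206967830658, 0.05207393318414688), 0.02165776863694191) 82 [0.02286185 0.03117039 0.03505268]
side hook z 0.22243562039241832 10 foot ((0.5060704946517944, 0.1836124062538147), 0.03402770310640335)
25.075 [ 0.46870124 -0.0572801   0.24729025] [0.31217801 0.72520778 0.63923732] 0.0005524774418313981 [-0.03432138  0.30982345 -0.95017444]
tin [([0.794, -0.048, 0.082], 0.62)]
coupling [([0.777, 0.065, 0.022], 0.83), ([0.497, 0.164, 0.216], 0.4)]
spanner [([0.49, -0.502, 0.003], 0.59)]
offcut [([0.491, 0.458, 0.037], 0.76)]
```

View pics/f.png

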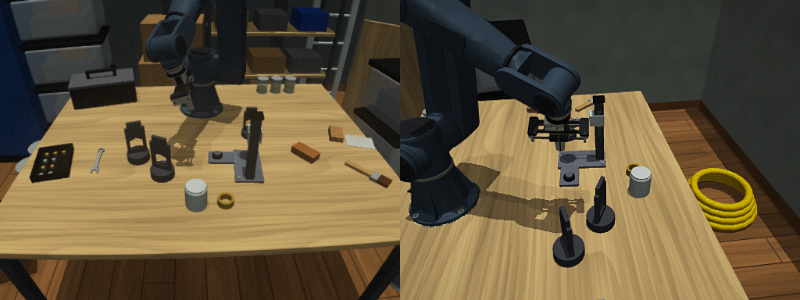

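View pics/k13.png

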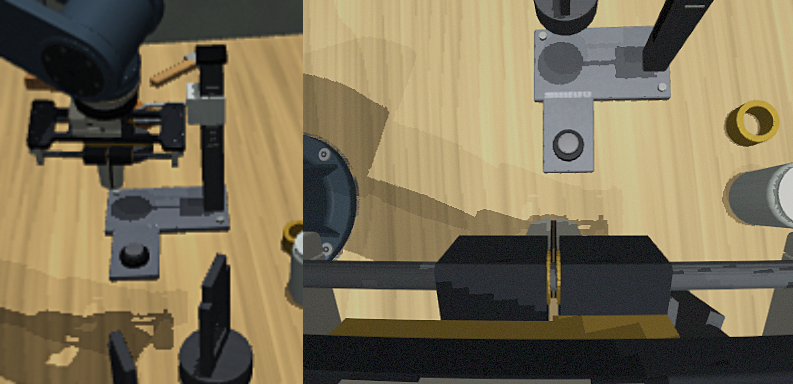

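The scene view (left half) shows the weight hanging at (250,122). The button is up again (top at about 0.034 m), the bystanders are where they started, and the arm is clear of everything. Handing in.

```bash
python3 -c "
from plant import *
print(close_job())"
```

```text
the job is handed in; nothing more can be done
None
```

I hung the trim weight on the balance hook, pressed the button fully down, let it up again and handed the job in at about 25 s. The hand-in gives no verdict.

- **Choice of weight:** I took the smallest of the three lugged weights. Its top measured 137 mm, against about 198 mm for the other two.
- **Hanging:** I pinched the plate with the tool leaned 20° to clear the tall weights and put the window over the hook. I lowered it slowly until the remaining pull was about 0.1 N, which is within sensor noise, then eased the grip and opened. The hook settled about 25 mm down, which fits a mass of roughly 0.3 kg. Its height differed by at most about 1 mm between readings.
- **Button:** I pressed about 4 s after letting go. The force rose sharply to 26 N at the bottom stop. Afterwards the button top measured about 34 mm, the same height as before.
- **Last checks:** The weight was hanging on the hook, whose height in the side camera had not changed. The arm was touching nothing. The tin, spanner and offcut read the same as at the start, within the network's error.

**Checks that disagreed or were incomplete:**
- The cameras put the weight and stand 2–5 mm apart in y, so I lined up on the wrist camera alone.
- In the last wrist views the weight was partly cut off, so its foot fit there reads several mm off. I relied on the scene picture and the side camera's hook height instead.
- The coupling has no clean start reading. The network missed it in the first scene view, and the side camera gave a different estimate. The pictures show it unmoved.

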